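# Shut, switch on and feed the label printer

### The arm

A 6-joint arm with a two-finger parallel gripper is mounted at the origin on a cart in front of the work surface, level with it; the furniture and walls round the work are solid. World frame = base frame: x ahead of the robot, y to its left, z up, the work surface at z = 0. Lengths are in mm, angles in rad, forces in N, time in s.
With the tool pointing down it reaches from about 300 to 750 mm from the base axis. Payload 8.5 kg.
Tool frame: the origin (TCP) lies at the very end of the fingers, on their centre line; the grasp point (between the pads) lies 19 mm behind it; z points along the fingers, y is the line along which they close (so a half turn about z gives the same grasp; the last joint's range is limited). The gripper opens to 85 mm and grips with 20 to 120 N. Pads are 22 mm wide; open, the fingers measure 114 mm over their backs; the gripper's body (76 mm by 85 mm) begins 54 mm behind the grasp point. The pads swing forward as they close: fully open they stand 13 mm farther back than shut.
Start: joints at [0.959, 0.381, 1.297, -0, 1.464, -0.215], TCP at [212.548, 507.251, 231.322] pointing down, gripper open.
Joint ranges: [-3.11, 3.11], [-0.89, 2.33], [0.22, 2.48], [-1.42, 4.56], [0.17, 2.85], [-2.88, 2.88]. Speed limits (rad/s): [2.39, 2.39, 3.14, 3.14, 3.14, 3.14].

### API

Orientations are given as [roll, pitch, yaw] about the fixed x, y, z axes, in that order (R = Rz(yaw) Ry(pitch) Rx(roll)).
In Python, from rig import r, cams gives the robot as it stands. The module is installed in compiled form; this text tells all that it offers.
- The arm moves only by the shell command python3 -m inch 'ROWS' [FORCE]. ROWS is JSON, a list that holds one entry, the list of rows, each a list of 7 numbers: the shift along the tool's x, y, z in m, then the turn, a rotation vector about the tool's x, y, z in degrees, then the gripper command: -1 is shut, 1 is fully open, values between are in proportion. A call has 1 to 10 rows; each row shifts and turns the commanded pose from where the row before left it, along the tool's axes as they then stand; what a row does not reach is not made up. A row lasts 1/10 s, in which the tool goes at most 50 mm and 8.59 degrees, less where a joint would pass 70% of its speed; a pose out of reach is approached as far as the arm can. A call with a gripper value outside its range is refused whole. The fingers move at their own pace and stop on an object; FORCE is the grip in N (left out, the last holds). Time passes only in rows, so rows that do not move let the fingers close. It gives the time, the measured TCP pose, the force, the opening and the grip force at its end, in the units of the state.
- r.read_state(): the state, without advancing time (a new reading comes with each control period).
- cams.get_image(name): name is "scene" or "side" or "wrist"; returns a dict with "frame" (400x640x3 uint8, red, green, blue), "K" (3x3 intrinsics, pixels), "rvec" (rotation vector, rad) and "tvec" (3), from world to camera coordinates, as OpenCV has them. Camera axes: x right, y down, z forward; pixel columns grow to the right and rows downward; lengths in mm; the calibration is good to about 2 mm. A picture is of the moment at which its call begins. There is no depth.
- r.hand_in(): hands the job in; it is judged then, once.
The state is a dict: "time": time; "joint_pos": joint angles; "qd": joint speeds; "joint_torque": joint torques, N m; "tcp_pos": TCP position; "tcp_rot": TCP orientation; "contact_force": force on the tool from outside, world axes, zero at the start; "torque": the same for the moment, N m; "opening": finger opening in mm; "finger_force": force on a finger pad.
Only numpy, scipy, OpenCV 4.12 (cv2) and the standard library are available. Lean on these libraries where they do the work, as an engineer would, in place of code of your own. Each camera call takes 0.05 s, during which the arm holds its last target. There are 200 camera calls.

### The job

A new roll of labels has just been put into the label printer. Push its raised cover down until it snaps home under the front latch, then switch the printer on by pressing the raised end of the rocker at the right of its front panel right down, and then press the oblong feed key at the left of the panel fully in and let it come back out, to bring up the first label. Do it all with the fingertips: leave the small round key between them alone, and neither pick up nor push aside the spare roll, the jar and the marker standing by.

Things in the scene. Friction and masses are not known exactly. Their poses are not given: they have to be found in the camera images.
- printer: label printer with light body and dark cover, 250 deep (x) x 180 wide (y), fixed to the table; origin at the centre of its underside, x points to its back, y to its left as seen from its front, z up. Its front panel is a flat top 100 high, x from -125 to -65, that carries the controls. Behind it, x from -55 to +125, is the roll bay with the cover, whose top is 150 high when shut
- cover (a joint): angle of the cover in rad: 0 shut, 0.85 fully up; the cover stays at any angle where it is left (hinge friction 0.2 N m). At 0.08 rad its lip rests on the spring latch; from there about 5 N downward at the front of the cover (more farther back) pushes the latch aside, and near 0 the latch snaps over the lip and holds the cover
- cover_hinge (a point): middle of the cover's hinge line, which runs along the printer's y at x = +118, z = 125; fixed
- cover_front (a point): point on the flat outer face of the cover, mid-width, 32 behind its front edge, 140 in front of the hinge line and 25 above it when the cover is shut; it moves with the cover, its z is the face's outward normal. The cover is 180 wide
- latch (a joint): slide of the black latch tab, in m: 0 at rest, grows to 0.010 as it is pushed to the printer's front; a spring returns it
- latch_nose (a point): nose of the latch tab, 36 wide, standing up in the middle of the riser between front panel and cover; top of the tab 145 above the table
- rocker (a joint): angle of the power rocker in rad: 0 off, 0.30 on; it stays where it is left. The rocker is 44 long (along the printer's y) and 20 wide, at the right of the front panel; its right-hand end stands up 6 when off
- rocker_end (a point): on the face of the rocker's right-hand (raised) half, 15 from the pivot; pressing here by about 4.5 mm, with about 4 N, switches on; that half is then level, 105 above the table and 4 above the panel
- feed (a joint): travel of the feed key in m: 0 out, 0.004 fully in; spring, 2 N to start and 4 N fully in
- feed_top (a point): centre of the top of the feed key, the oblong white key (40 along y, 18 along x) at the left of the front panel, 108 above the table when out; moves with the key
- round_key (a joint): travel of the small round key in m, 0 out; not to be pressed
- round_top (a point): centre of the top of the small round key (diameter 13), 46 to the right of the feed key
- spare_roll: loose spare roll of labels standing on its end beside the printer (left or right), diameter 76, height 62; origin at the centre of its underside
- sample_jar: loose small jar of biscuits with a black lid, on the printer's other side, diameter 60, height 67; origin at the centre of its underside
- marker: loose black marker lying on the table, 123 long, 18 high; origin at the middle of its underside

How it is judged:
By the outcome, as a careful person would: the job done as asked, in the order asked, and still so for the second after the job is handed in, with the robot touching nothing.
It also fails if it takes over 48 s, if anything falls off the work surface, if the arm or the gripper's body presses on something with over 40 N, if the wrist force passes 120 N, or if a joint passes its speed limit or range.

## Working session

There is one attempt and no reset: what is moved stays moved. The work goes in short steps, Python scripts to look and compute and a shell command to move; the robot and the scene stay as the last step left them, time stands still between calls to the robot, and variables do not carry over. Pictures are saved under pics/ and viewed, at most 10 in all, crops included, and the job is handed in when it is done.

```bash
mkdir -p pics
python3 - <<'E'
from rig import r,cams
import cv2,numpy as np
s=r.read_state();print(s['time'],s['tcp_pos'],s['tcp_rot'],s['opening'])
for n in("scene","side"):
    d=cams.get_image(n);cv2.imwrite(f'pics/{n}0.png',d['frame'][:,:,::-1])
    R=cv2.Rodrigues(np.array(d['rvec']))[0];print(n,(-R.T@np.array(d['tvec']).ravel()).round(),R[2].round(2))
E
```

```text
0.0 [212.37221519 507.03178275 230.70559177] [-3.14017534e+00 -3.06064346e-04  2.74481989e+00] 85.51914034313725
scene [ -53. -332.  758.] [ 0.63  0.38 -0.67]
side [406. 798. 748.] [ 0.14 -0.76 -0.63]
```

View pics/scene0.png

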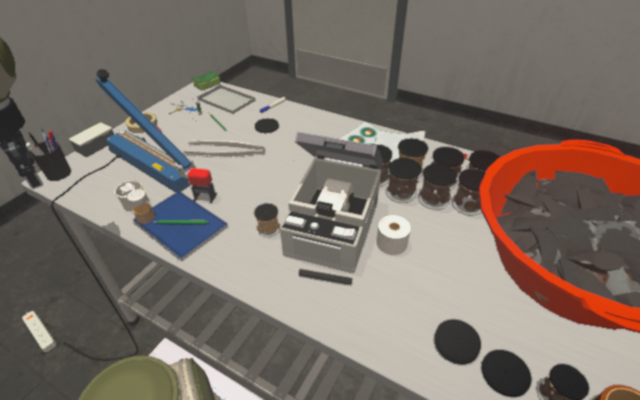

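View pics/side0.png

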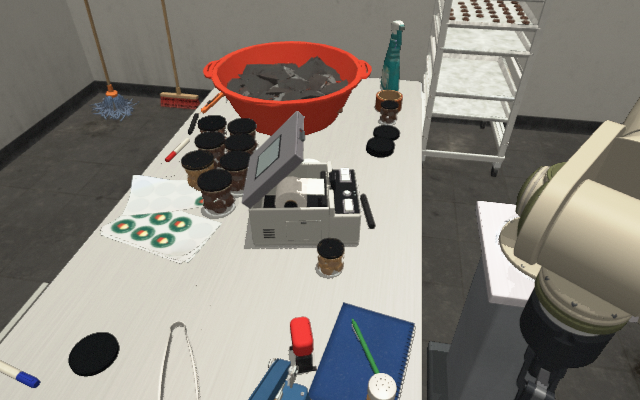

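The scene view shows the printer around (330,210) with its cover up and the panel at (285–365, 215–245). The jar is to its left, the spare roll to its right, and the marker in front. In the side view, the panel is at about (345,190). I'll enlarge both.

Run:
```python
import cv2,numpy as np
a=cv2.imread('pics/scene0.png')[125:275,270:420];b=cv2.imread('pics/side0.png')[105:255,235:385]
o=np.hstack([cv2.resize(a,(400,400),interpolation=2),cv2.resize(b,(400,400),interpolation=2)])
cv2.imwrite('pics/crop0.png',o)
```

```text
(no output)
```

View pics/crop0.png

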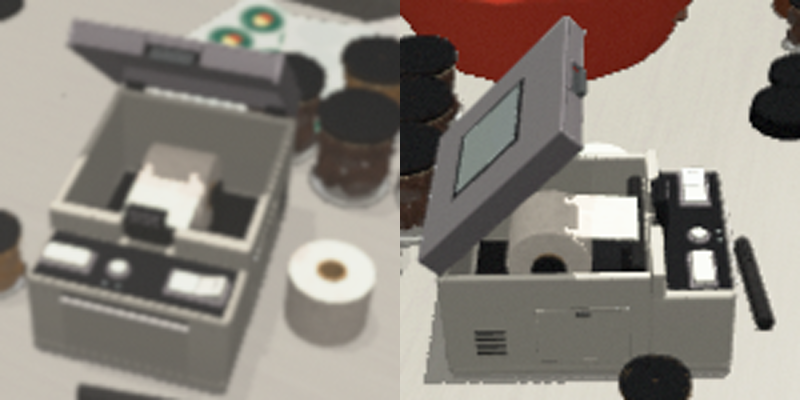

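The crops show the white feed key, round key and rocker on the black panel. They are at about (295,221), (314,225) and (345,231) in scene, and (349,205), (347,193) and (345,174) in side. Next I'll take the blob centroids and triangulate them.

```bash
cat > h.py <<'E'
import cv2,numpy as np
from rig import r,cams
def cal(d): return np.array(d['K']),cv2.Rodrigues(np.array(d['rvec']))[0],np.array(d['tvec']).ravel()
def P(d): K,R,t=cal(d); return K@np.c_[R,t]
def onz(d,uv,z):
    K,R,t=cal(d);c=-R.T@t;v=R.T@np.linalg.inv(K)@np.r_[uv,1];return c+v*(z-c[2])/v[2]
def tri(a,ua,b,ub):
    X=cv2.triangulatePoints(P(a),P(b),np.array(ua,float),np.array(ub,float)).ravel();return X[:3]/X[3]
def blob(d,uv,h,w,th=170):
    u,v=uv;g=d['frame'].min(2)[v-h:v+h+1,u-w:u+w+1];m=(g>th).astype('uint8')
    n,l,s,c=cv2.connectedComponentsWithStats(m);i=1+np.argmax(s[1:,4]);return c[i]+[u-w,v-h],s[i,4]
E
python3 - <<'E'
from h import *
a=cams.get_image('scene');b=cams.get_image('side')
S={'feed':((295,221),(349,205),108,(5,11),(9,6)),'round':((314,225),(347,193),105,(4,5),(4,5)),'rock':((344,231),(345,174),105,(6,12),(9,7))}
O={}
for k,(p,q,z,w1,w2) in S.items():
    ua,na=blob(a,p,*w1);ub,nb=blob(b,q,*w2)
    A,B=onz(a,ua,z),onz(b,ub,z);O[k]=(A+B)/2
    print(k,ua.round(1),na,ub.round(1),nb,A.round(1),B.round(1),tri(a,ua,b,ub).round(1))
f,g,rk=O['feed'],O['round'],O['rock']
print(np.linalg.norm(f-g),np.linalg.norm(f-rk)); d=f-rk; yaw=np.arctan2(-d[0],d[1]);print('yaw',yaw)
# cover top-front corners in side view crop (575,18),(580,130)?; hand px
for n,p,q in(('coverTL(left)',(270+70/2.667,125+22/2.667),(235+180/2.667,105+130/2.667)),('coverR',(270+287/2.667,125+55/2.667),(235+168/2.667,105+18/2.667)),
 ('frontL panel corner',(270+37/2.667,125+278/2.667),(235+333/2.667,105+290/2.667))):
    print(n,tri(a,p,b,q).round(1))
E
```

```text
feed [293.5 219.6] 116 [348.3 204.1] 84 [472.1  45.2 108. ] [477.4  46.2 108. ] [475.9  46.  106.4]
round [313.6 224.4] 21 [346.8 191.7] 15 [483.5  -0.7 105. ] [486.9  -1.9 105. ] [485.7  -0.7 104.8]
rock [343.1 231.2] 142 [344.8 171.1] 153 [497.1 -67.9 105. ] [502.5 -83.  105. ] [498.1 -70.7 110.8]
48.240035719237575 123.74324255915965
yaw 0.20383915048074513
coverTL(left) [570.5  91.4 265.3]
coverR [617.7 -82.3 261.6]
frontL panel corner [448.7  56.9  92.4]
```

```bash
python3 -m inch '[[[0,0,-0.02,0,0,-7.2,-1],[0,0,-0.02,0,0,-7.2,-1],[0,0,-0.02,0,0,-7.2,-1],[0,0,-0.02,0,0,-7.2,-1],[0,0,-0.02,0,0,-7.2,-1],[-0.0205,-0.0443,0,0,0,0,-1],[-0.0205,-0.0443,0,0,0,0,-1],[-0.0205,-0.0443,0,0,0,0,-1],[-0.0205,-0.0443,0,0,0,0,-1],[-0.0205,-0.0443,0,0,0,0,-1]]]' 40
```

```text
time: 1.2
tcp_pos: [363.9, 313.5, 331.3]
tcp_rot: [-3.142, -0.0, -2.91]
contact_force: [1.1, 1.5, -0.8]
opening: 0.2
finger_force: 0.0
```

```bash
python3 -m inch '[[[-0.0203,-0.0441,0,0,0,0,-1],[-0.0203,-0.0441,0,0,0,0,-1],[-0.0203,-0.0441,0,0,0,0,-1],[-0.0203,-0.0441,0,0,0,0,-1],[-0.0203,-0.0441,0,0,0,0,-1],[-0.0203,-0.0441,0,0,0,0,-1],[-0.0203,-0.0441,0,0,0,0,-1],[-0.0203,-0.0441,0,0,0,0,-1],[0,0,0,0,0,0,-1]]]'
python3 - <<'E'
from rig import r,cams
import cv2,numpy as np
o=[cams.get_image(n)['frame'][:,:,::-1] for n in('side','wrist')]
a=cv2.resize(o[0][60:260,225:425],(400,400));b=cv2.resize(o[1],(400,250))
b=cv2.copyMakeBorder(b,0,150,0,0,0)
cv2.imwrite('pics/c1.png',np.hstack([a,b]))
E
```

```text
time: 2.1
tcp_pos: [604.5, 4.4, 329.0]
tcp_rot: [3.141, -0.003, -2.915]
contact_force: [-0.5, 1.6, -0.3]
opening: 0.1
finger_force: 0.0
```

View pics/c1.png

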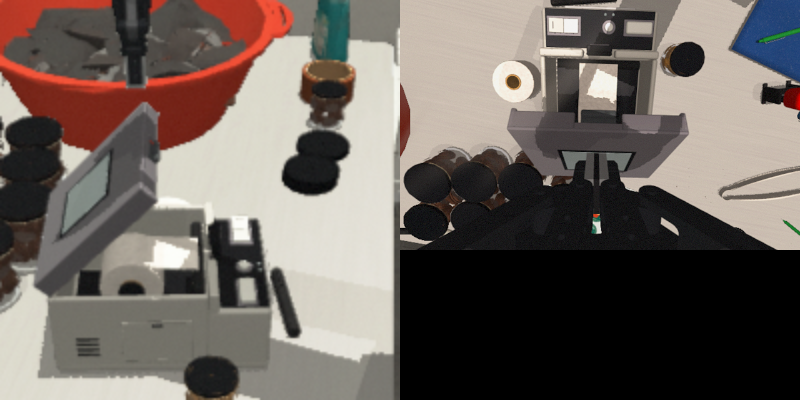

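The side view (left) shows the fingers just above the cover's front edge. The wrist view (right) shows the panel keys at the top, at x = 637, 608 and 563 in the picture. I'll push the cover along its arc.

```bash
python3 - <<'E'
from h import *
w=cams.get_image('wrist')
for n,p,hw,z in(('feed',(379,45),(14,24),108),('round',(333,45),(10,12),105),('rock',(261,40),(16,28),105)):
    c,k=blob(w,p,*hw,150);print(n,c.round(1),k,onz(w,c,z).round(1))
E
python3 -m inch '[[[-0.0235,0,0.035,0,0,0,-1],[0,0,0.034,0,0,0,-1],[0,0,0.02,0,0,0,-1],[0.018,0,0.0157,0,0,0,-1],[0.014,0,0.0163,0,0,0,-1],[0.011,0,0.018,0,0,0,-1],[0.008,0,0.02,0,0,0,-1],[0,0,0,0,0,0,-1]]]'
```

```text
feed [380.8  44.3] 622 [474.9  44.  108. ]
round [329.8  42.4] 193 [483.9  -3.3 105. ]
rock [260.7  40.8] 1413 [497.4 -67.6 105. ]
time: 3.05
tcp_pos: [573.2, 4.1, 171.0]
tcp_rot: [3.14, -0.004, -2.909]
contact_force: [0.2, 0.2, 0.2]
opening: 0.3
finger_force: 0.0
```

```bash
python3 -m inch '[[[0.003,0,0.009,0,0,0,-1],[0.001,0,0.003,0,0,0,-1],[0.001,0,0.003,0,0,0,-1],[0,0,0.003,0,0,0,-1],[0,0,0.002,0,0,0,-1]]]'
```

```text
time: 3.55
tcp_pos: [571.0, 1.9, 154.5]
tcp_rot: [-3.14, 0.003, -2.909]
contact_force: [-1.4, 0.0, 2.4]
opening: -0.2
finger_force: 1.2
```

```bash
python3 -m inch '[[[0,0,0.001,0,0,0,-1],[0,0,0.001,0,0,0,-1],[0,0,0.001,0,0,0,-1]]]'
```

```text
time: 3.85
tcp_pos: [570.8, 1.6, 149.9]
tcp_rot: [-3.141, 0.001, -2.91]
contact_force: [-3.0, 0.6, 12.3]
opening: 0.2
finger_force: 5.9
```

```bash
python3 -m inch '[[[0,0,0.001,0,0,0,-1],[0,0,0.001,0,0,0,-1],[0,0,0,0,0,0,-1],[0,0,0,0,0,0,-1]]]'
```

```text
time: 4.25
tcp_pos: [570.8, 1.6, 149.7]
tcp_rot: [-3.14, 0.002, -2.91]
contact_force: [-7.8, 1.3, 18.7]
opening: -0.1
finger_force: 9.5
```

```bash
python3 -m inch '[[[0,0,-0.02,0,0,0,-1],[0,0,-0.035,0,0,0,-1],[0.0293,-0.0225,0,0,0,0,-1],[0.0293,-0.0225,0,0,0,0,-1],[0.0293,-0.0225,0,0,0,0,-1],[0,0,0,0,0,0,-1]]]'
python3 - <<'E'
from h import *
o=[cams.get_image(n)['frame'][:,:,::-1] for n in('side','wrist')]
a=cv2.resize(o[0][90:250,225:385],(400,400));b=cv2.resize(o[1],(400,250))
b=cv2.copyMakeBorder(b,0,150,0,0,0)
cv2.imwrite('pics/c2.png',np.hstack([a,b]))
E
```

```text
time: 4.85
tcp_pos: [498.7, -86.6, 202.4]
tcp_rot: [-3.141, -0.001, -2.913]
contact_force: [0.1, -0.7, -0.1]
opening: -0.0
finger_force: 0.0
```

View pics/c2.png

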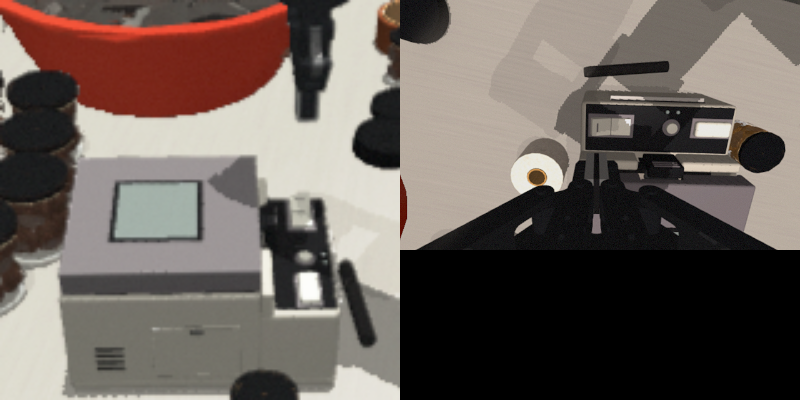

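Both views show the cover shut flat with the latch at its front. In the wrist view the rocker is at (611,125), the round key at (671,128) and the feed key at (712,129). I'll do one check of these positions.

Run:
```python
from h import *
w=cams.get_image('wrist')
for n,p,z in(('rockC',(338,200),105),('rockRightEdge',(304,201),107),('rockLeftEdge',(373,199),104),('round',(434,205),105),('feed',(499,206),108)):print(n,onz(w,p,z).round(1))
```

```text
rockC [496.5 -67.7 105. ]
rockRightEdge [502.1 -90.9 107. ]
rockLeftEdge [490.5 -43.8 104. ]
round [484.7  -1.  105. ]
feed [474.4  42.1 108. ]
```

```bash
python3 -m inch '[[[-0.002,0.0035,0.045,0,0,0,-1],[0,0,0.035,0,0,0,-1],[0,0,0.007,0,0,0,-1],[0,0,0.003,0,0,0,-1],[0,0,0.003,0,0,0,-1],[0,0,0.003,0,0,0,-1],[0,0,0.0015,0,0,0,-1],[0,0,0,0,0,0,-1]]]'
```

```text
time: 5.8
tcp_pos: [502.4, -80.8, 105.7]
tcp_rot: [-3.14, 0.002, -2.91]
contact_force: [1.6, -1.5, 3.2]
opening: -0.2
finger_force: 1.7
```

```bash
python3 -m inch '[[[0,0,0.001,0,0,0,-1],[0,0,0.001,0,0,0,-1],[0,0,0.0005,0,0,0,-1],[0,0,0,0,0,0,-1]]]'
```

```text
time: 6.2
tcp_pos: [502.5, -80.8, 104.8]
tcp_rot: [-3.139, 0.003, -2.91]
contact_force: [-3.4, -0.4, 22.8]
opening: -0.3
finger_force: 11.5
```

```bash
python3 -m inch '[[[0,0,-0.02,0,0,0,-1],[0,0,-0.04,0,0,0,-1],[-0.0005,0.0425,0,0,0,0,-1],[-0.0005,0.0425,0,0,0,0,-1],[-0.0005,0.0425,0,0,0,0,-1],[0,0,0,0,0,0,-1]]]'
python3 - <<'E'
from h import *
o=[cams.get_image(n)['frame'][:,:,::-1] for n in('scene','wrist')]
a=cv2.resize(o[0][170:270,270:370],(400,400));b=cv2.resize(o[1][100:350,200:600],(400,250))
b=cv2.copyMakeBorder(b,0,150,0,0,0)
cv2.imwrite('pics/c3.png',np.hstack([a,b]))
E
```

```text
time: 6.8
tcp_pos: [471.6, 48.0, 162.2]
tcp_rot: [3.14, -0.002, -2.906]
contact_force: [0.1, -0.2, -0.7]
opening: 0.1
finger_force: 0.0
```

View pics/c3.png

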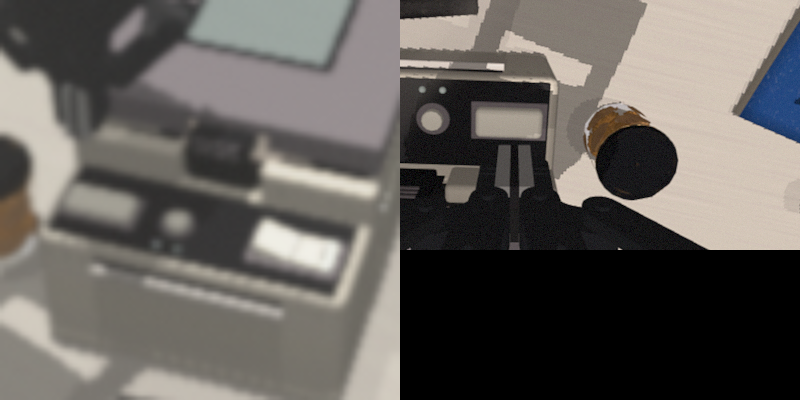

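The scene view shows the rocker at (300,245) with its left end now raised, so it is on. The wrist view shows the fingers lined up with the feed key at (509,122). I'll press it now.

```bash
python3 -m inch '[[[-0.002,-0.002,0.04,0,0,0,-1],[0,0,0.01,0,0,0,-1],[0,0,0.002,0,0,0,-1],[0,0,0.002,0,0,0,-1],[0,0,0.002,0,0,0,-1],[0,0,0.002,0,0,0,-1],[0,0,0,0,0,0,-1]]]'
```

```text
time: 7.6
tcp_pos: [476.8, 42.2, 105.0]
tcp_rot: [-3.14, 0.002, -2.91]
contact_force: [0.8, -1.3, 3.6]
opening: 0.2
finger_force: 1.7
```

```bash
python3 -m inch '[[[0,0,0.001,0,0,0,-1],[0,0,0.001,0,0,0,-1],[0,0,0.0005,0,0,0,-1],[0,0,0,0,0,0,-1]]]'
```

```text
time: 8.0
tcp_pos: [476.8, 42.2, 103.8]
tcp_rot: [-3.14, 0.003, -2.91]
contact_force: [-5.2, -3.4, 22.0]
opening: 0.5
finger_force: 10.7
```

Hard stop at 103.8, so the key is fully in. I'll lift clear and take a last look.

```bash
python3 -m inch '[[[0,0,-0.01,0,0,0,-1],[0,0,-0.03,0,0,0,-1],[0,0,-0.045,0,0,0,-1],[0,0,-0.045,0,0,0,-1],[0,0,-0.045,0,0,0,-1],[0,0,0,0,0,0,-1],[0,0,0,0,0,0,-1]]]'
python3 - <<'E'
from h import *
o=[cams.get_image(n)['frame'][:,:,::-1] for n in('scene','side')]
a=cv2.resize(o[0][150:290,250:410],(400,350));b=cv2.resize(o[1][90:290,225:425],(400,350))
cv2.imwrite('pics/c4.png',np.hstack([a,b]))
E
```

```text
time: 8.7
tcp_pos: [476.0, 42.8, 277.0]
tcp_rot: [3.141, 0.001, -2.91]
contact_force: [-0.4, 1.0, -1.6]
opening: -0.0
finger_force: 0.0
```

View pics/c4.png

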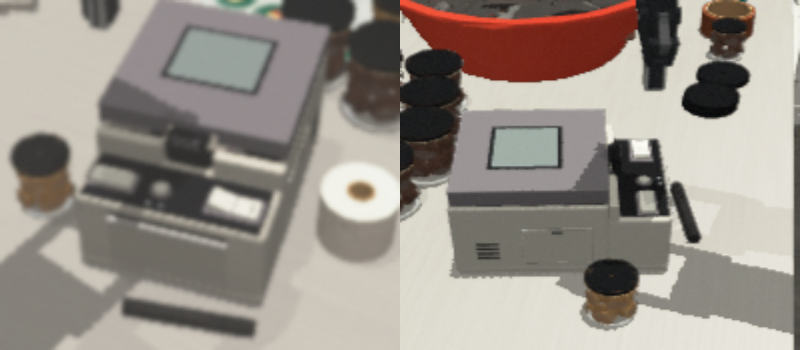

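The views show the cover shut and latched, the rocker on at (237,205), the feed key out at (113,178), and the roll, jar and marker where they were.

```bash
python3 -c "
from rig import r
print(r.hand_in())"
```

```text
the job is handed in; nothing more can be done
None
```

I pushed the cover shut to its stop under the latch, switched the rocker on, then pressed the feed key fully in and let it go. The job is handed in at about 9 s; the round key and the loose items were not touched.

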